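# Carry the top-heavy stain bottle in its tipping cradle to the staining stand

### The job

The full stain bottle hangs top-heavy in its tipping cradle at the filling stand, its neck in the fork that keeps it upright; once out of the fork it slowly tips over unless the base is kept leaning against it. Holding the cradle only by its grip and never touching the bottle, draw it out, lift it well clear of the bench and steady the bottle upright there for about five seconds, then carry it to the other fork, beside the slide trough, slide the neck fully home, set the cradle down flat and let go. Never let the bottle tip far over, do not ram the stands, and leave everything else on the bench where it is.

Things in the scene. Friction and masses are not known exactly. Their poses are not given: they have to be found in the camera images.
- cradle: Tipping cradle, loose, 0.34 kg empty: grey base plate 240 (x) x 100 (y) x 12 mm with an upright black grip blade near one end and, near the other, two aluminium cheeks (at x = 8 and 112 mm, 94 mm tall) that carry the bottle's holder cup in trunnions. Origin: centre of the plate's underside. +x points from grip to bottle, z up. With the bottle 0.8 kg, balancing 88 mm ahead of the grip.
- grip (a point): Point to grip hard on the cradle's blade, at (-65, 0, 68) mm in the cradle's frame, with its axes. The blade is 16 mm thick (y), 52 mm long (x), its top 91 mm above the cradle's underside; the fingers close along the cradle's y, from above. The bottle's wall begins 90 mm ahead of this point and the bottle rises to 300 mm above the underside.
- tilt_axis (a point): Middle of the bottle's tilt axis, at (60, 0, 72) mm in the cradle's frame, with the cradle's axes; the axis runs along x. Bottle and holder are nominally 0.45 kg (0.41 to 0.52), centre of mass 61 mm above this axis, moment of inertia about it 0.0039 kg m2, so the weight overturns with about 0.27 N m per rad of lean.
- bottle_tilt (a joint): Tilt of bottle and holder relative to the cradle, rad: 0 square to the plate, positive turned about the cradle's +x (neck towards the cradle's -y), stops at +-0.35. Centring springs 0.18 N m/rad and a damper 0.07 N m s/rad act between cradle and bottle; no dry friction. Free, it tips over with a time constant of 0.5 to 1.2 s; leaning the base plate against its lean brings it back.
- bottle: The amber glass bottle itself, clamped in the grey holder cup, with paper label and black cap: 70 mm diameter, top 228 mm above the tilt axis. Origin on the tilt axis, z along the bottle's axis, x along the tilt axis. Wet with stain: not to be touched.
- bottle_neck (a point): Point on the bottle's axis in mid-neck, 149 mm above the tilt axis (221 mm above the cradle's underside when upright); turns with the bottle, z along the bottle's axis. The neck, 32 mm diameter, runs from 186 to 262 mm above the cradle's underside; the black cap on it is 41 mm wide and ends at 300 mm.
- filling_slot (a point): Centre of the slot of the filling stand's fork, 221 mm above the bench, where the bottle's neck stands at the start; axes as the stand's: +x is the way a neck goes in. The fork is the same as the other one.
- staining_slot (a point): Centre of the slot of the staining stand's fork, 221 mm above the bench; +x is the way a neck goes in. Two level steel prongs 14 mm thick, one on either side (y); the slot is 44 mm wide, from 15 mm before this point to its back 23 mm beyond it. In front the tips flare out to a mouth 75 mm wide, 45 mm before this point.
- filling_stand: Filling stand, fixed to the bench: fork on a steel post, with a white canister (110 x 120 x 170 mm) behind it on its -y side. Origin on the bench straight below the slot's centre, z up, +x the way a neck goes in. The post stands at x = 105 mm, its foot plate (10 mm high) begins at x = 79 mm. Filling and staining stand stand left and right of each other, either way round.
- staining_stand: Staining stand, fixed to the bench: the same fork and post with the same origin, axes and foot, and on its +y side an open steel staining trough with glass slides across it, from x = -95 to 35 mm and y = 78 to 158 mm, 42 mm high.
- slide_box: Bystander: closed plastic slide box lying between the stands, 100 x 76 x 35 mm. Origin: centre of its underside.
- mouse: Bystander: black computer mouse, 100 x 56 x 30 mm, between the stands. Origin: centre of its underside.
- jar: Bystander: empty glass jar, 64 mm across, 85 mm tall, between the stands and farther from the robot. Origin: centre of its underside.
- wash_bottle: Bystander: white bottle, 64 mm across, 160 mm tall, at the right. Origin: centre of its underside.

How it is judged:
On the way, in this order (a step that is already met when the one before it is completed fails the run):
1. the cradle is out of the filling fork, clear of both forks, held at least 40 mm above the bench, and the bottle is steadied upright (within 0.12 rad) for 4 s (horizontal distance between bottle_neck and filling_stand above 0.1 m and horizontal distance between bottle_neck and staining_stand above 0.1 m and height (world z) of cradle above 0.04 m and angle between bottle_neck's own z axis and vertical below 0.12 rad), for 4 s.
2. the neck is home in the staining stand's fork and the cradle stands flat on the bench (horizontal distance between bottle_neck and staining_stand below 0.02 m and height (world z) of cradle below 0.006 m and angle between cradle's own z axis and vertical below 0.05 rad), for 0.2 s.
At the end, for the whole second after the job is handed in: The bottle's neck is within 20 mm (in plan) of the centre of the staining stand's slot, the cradle stands flat on the bench (underside within 6 mm of it, tilt under 0.05 rad), the bottle is upright within 0.1 rad, and both are at rest and released (all of step 2 and angle between bottle_neck's own z axis and vertical below 0.1 rad and linear speed of cradle below 0.02 m/s and velocity of joint bottle_tilt between -0.1 and 0.1 rad/s); the robot touches nothing.
It fails at once if the bottle leans more than 0.25 rad (about 14 degrees) and spills (angle between bottle_neck's own z axis and vertical above 0.25 rad).
It fails at once if the fingers or the arm press on the bottle itself (over 3 N) (contact force between any of the fingers, the arm and bottle above 3 N).
It fails at once if cradle or bottle is rammed against a stand (over 25 N) (contact force between cradle and filling_stand above 25 N or contact force between cradle and staining_stand above 25 N).
It fails at once if a bystander on the bench is shifted by more than 30 mm (distance of any of slide_box, mouse, jar, wash_bottle from where it was at the start of the episode above 0.03 m).
It also fails if it takes over 69 s, if anything falls off the work surface, if the arm or the gripper's body presses on something with over 40 N, if the wrist force passes 120 N, or if a joint passes its speed limit or range.

### The arm

A 7-joint arm with a two-finger parallel gripper is mounted at the origin on the work surface. World frame = base frame: x ahead of the robot, y to its left, z up, the work surface at z = 0. Lengths are in m, angles in rad, forces in N, time in s.
With the tool pointing down it reaches from about 0.425 to 0.95 m from the base axis. Payload 4.7 kg.
Tool frame: the origin (TCP) lies at the very end of the fingers, on their centre line; the grasp point (between the pads) lies 19 mm behind it (manip.grip_point_offset is the distance from the TCP to the grasp point, in m); z points along the fingers, y is the line along which they close (so a half turn about z gives the same grasp; the last joint's range is limited). The gripper opens to 85 mm and grips with 20 to 120 N. Pads are 22 mm wide; open, the fingers measure 114 mm over their backs; the gripper's body (76 mm by 85 mm) begins 54 mm behind the grasp point. The pads swing forward as they close: fully open they stand 13 mm farther back than shut.
Start: joints at [1.179, 0.469, -0.049, 1.532, 0.024, 1.141, -0.082], TCP at [0.24, -0.631, 0.231] pointing down, gripper open.
Joint ranges: [-2.59, 2.59], [-0.33, 1.99], [-1.39, 1.29], [0.1, 2.45], [-1.04, 4.18], [0.21, 1.99], [-2.66, 2.66]. Speed limits (rad/s): [2.57, 2.57, 3.14, 3.14, 3.14, 3.14, 3.14].

### API

Orientations are given as a unit quaternion [x, y, z, w].
In Python, from rig import manip, optics, finder gives the robot as it stands.
- The arm moves only by the tool carry_out, never from a script. Its argument "motion" is a list of rows, each a list of 7 numbers: the shift along the tool's x, y, z normalised to -1 to 1, where 1 is 0.025 m, then the turn, a rotation vector about the tool's x, y, z normalised to -1 to 1, where 1 is 0.1 rad, then the opening, from -1 (shut) to 1 (fully open). A call has 1 to 12 rows; each row shifts and turns the commanded pose from where the row before left it, along the tool's axes as they then stand; what a row does not reach is not made up. A row lasts 1/8 s, in which the tool goes at most 62.5 mm and 10.7 degrees, less where a joint would pass 70% of its speed; a pose out of reach is approached as far as the arm can. A call with a number of a shift or a turn outside -1 to 1 is refused whole. A call with a gripper value outside its range is refused whole. The fingers move at their own pace and stop on an object; the grip force is fixed at half the most. Time passes only in rows, so rows that do not move let the fingers close. It gives the time, the measured TCP pose, the force, the opening and the grip force at its end, in the units of the state.
- manip.read_state(): the state, without advancing time (a new reading comes with each control period).
- optics.grab_frame(name): name is "scene" or "top"; returns (picture, depth): 420x560x3 uint8, red, green, blue; 420x560 float32, m along the optical axis (not along the pixel's ray), 0 where there is no reading.
- optics.get_calibration(name): a dict with "fx", "fy", "cx", "cy" (pixels), "world_to_cam" (4x4, takes a point from world to camera coordinates). Camera axes: x right, y up, looking along -z (the intrinsics and any distortion apply to the point x, -y, -z); pixel columns grow to the right and rows downward; lengths in m; the calibration is good to about 2 mm. A picture is of the moment at which its call begins. get_calibration takes no time and is no camera call.
- manip.hand_in(): hands the job in; it is judged then, once.
Trained networks look in the newest picture that a camera, given by its name, has taken for a name from the list of things; names that differ only in an ending like _2 or _b are one class to them, and where a whole thing is asked for, a point or a joint stands for the part that bears it (a point fixed in the world has none). Each returns a list of dicts, best first, with "confidence" (0 to 1); they miss things now and then, are a little off and sometimes report something else, mostly with a low value. They report only what shows in the picture. A call takes as long as a camera call.
- finder.look_for(query, camera): "bbox" ([left, top, right, bottom] in pixels, round what is visible of it).
- finder.regions_of(query, camera): "region" (420x560 bool, what is visible of it) and "bbox" ([left, top, right, bottom] in pixels, round what is visible of it).
- finder.landmark_of(query, camera): "uv" ([column, row] in pixels: a listed point, or the origin of a listed thing).
The state is a dict: "t": time; "q": joint angles; "qd": joint speeds; "tau": joint torques, N m; "ee_pos": TCP position; "ee_rot": TCP orientation; "ft_force": force on the tool from outside, world axes, zero at the start; "wrist_torque": the same for the moment, N m; "opening": opening from 0.0 (shut) to 1.0 (fully open); "grasp_force": force on a finger pad.
Only numpy, scipy, OpenCV 4.12 (cv2) and the standard library are available. Lean on these libraries where they do the work, as an engineer would, in place of code of your own. Each camera call takes 0.05 s, during which the arm holds its last target. There are 200 camera calls.

## Working session

There is one attempt and no reset: what is moved stays moved. The work goes in short steps, Python scripts to look and compute and a tool call to move; the robot and the scene stay as the last step left them, time stands still between calls to the robot, and variables do not carry over. Pictures are saved under pics/ and viewed, at most 10 in all, crops included, and the job is handed in when it is done.

Besides the shell and the picture viewer there is one more tool, called in YAML: its name, and indented under it one key for each argument. carry_out: Moves the arm, as the interface text tells. Its arguments: {"type":"object","properties":{"motion":{"type":"array"}},"required":["motion"]}

```bash
ls; mkdir -p pics; cat > h.py <<'E'
import numpy as np,cv2
from rig import manip,optics,finder
def cal(n):
    c=optics.get_calibration(n);return c,np.linalg.inv(np.array(c["world_to_cam"]))
def world(n,u,v,d):
    c,M=cal(n);u,v,d=map(np.asarray,(u,v,d))
    p=np.stack([(u-c["cx"])/c["fx"]*d,-(v-c["cy"])/c["fy"]*d,-d,np.ones_like(d)],-1)
    return (p@M.T)[...,:3]
def cloud(n,D):
    v,u=np.mgrid[:D.shape[0],:D.shape[1]];return world(n,u,v,D)
def onplane(n,uv,z):
    a=world(n,uv[0],uv[1],1.0);o=cal(n)[1][:3,3];return o+(a-o)*(z-o[2])/(a[2]-o[2])
E
python3 - <<'E'
from h import *
s=manip.read_state();print(s)
for n in("scene","top"):
    I,D=optics.grab_frame(n);cv2.imwrite(f"pics/{n}0.png",I[...,::-1]);np.save(f"{n}0.npy",D)
    c=optics.get_calibration(n);print({k:v for k,v in c.items() if k!="world_to_cam"},cal(n)[1][:3,3].round(3))
    for q,z in(("grip",.068),("bottle_neck",.221),("tilt_axis",.072),("filling_slot",.221),("staining_slot",.221),("cradle",0),("filling_stand",0),("staining_stand",0),("slide_box",0),("mouse",0),("jar",0),("wash_bottle",0)):
        for r in finder.landmark_of(q,n)[:2]: print(n,q,round(r["confidence"],2),np.round(r["uv"],1),onplane(n,r["uv"],z).round(4))
E
```

```text
pics
{'t': 0.0, 'q': array([ 1.17910418,  0.46948408, -0.04857365,  1.53369061,  0.0241263 ,
        1.14101559, -0.08230642]), 'qd': array([-0.00029768,  0.00053031, -0.00051606, -0.00122888, -0.00186914,
        0.00039008, -0.0001795 ]), 'tau': array([ 4.82171470e-05, -5.10309076e+01, -4.66092944e-02, -2.37710810e+01,
        1.05889011e-02,  7.35832698e-03, -1.18069659e-05]), 'ee_pos': array([ 0.23933017, -0.63051785,  0.23023403]), 'ee_rot': array([ 9.83590754e-01,  1.80411247e-01, -2.34234090e-04, -9.77951321e-04]), 'ft_force': array([0.08325202, 0.54830148, 0.61719909]), 'wrist_torque': array([-0.00565666,  0.03045809,  0.04627628]), 'grasp_force': 0.0, 'opening': 0.9991092281759666}
{'fx': 545.9839829595039, 'fy': 545.9839829595039, 'cx': 282.8015910017085, 'cy': 211.96924755341377} [1.62  0.288 1.333]
scene grip 0.73 [425.2 243.7] [0.5333 0.2748 0.068 ]
scene grip 0.66 [231.5 182.2] [ 0.5099 -0.3717  0.068 ]
scene bottle_neck 0.79 [424.1 239.6] [0.6522 0.2707 0.221 ]
scene bottle_neck 0.47 [242.7 232.4] [ 0.804  -0.1812  0.221 ]
scene tilt_axis 0.76 [415.1 274.3] [0.656  0.2
[... 787 characters left out ...]
 ]
top bottle_neck 0.72 [136.8 204.7] [0.6582 0.2644 0.221 ]
top tilt_axis 0.73 [153.  215.1] [0.6561 0.2724 0.072 ]
top filling_slot 0.73 [135.8 204.5] [0.6587 0.267  0.221 ]
top filling_slot 0.47 [153.3 215.1] [0.63   0.2206 0.221 ]
top staining_slot 0.8 [347.6 204.4] [ 0.6487 -0.2815  0.221 ]
top cradle 0.91 [160.9 237.8] [0.596  0.2699 0.    ]
top filling_stand 0.22 [250.6 215.2] [ 0.6626 -0.0117  0.    ]
top slide_box 0.96 [255.2 272. ] [ 0.4845 -0.025   0.    ]
top mouse 0.61 [250.3 217.4] [ 0.6556 -0.0107  0.    ]
top jar 0.9 [252.2 181.9] [ 0.7706 -0.0174  0.    ]
top wash_bottle 0.63 [430.1 275.7] [ 0.4637 -0.563   0.    ]
top wash_bottle 0.59 [253.8 272.7] [ 0.4824 -0.0207  0.    ]
```

View pics/scene0.png

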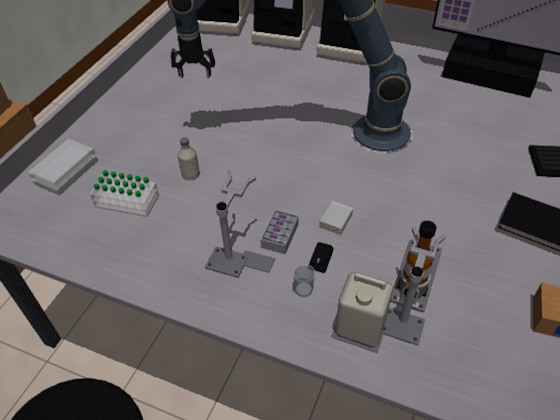

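View pics/top0.png

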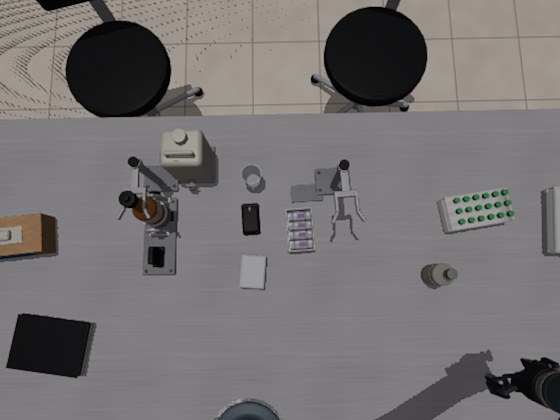

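```bash
python3 - <<'E'
from h import *
for n in("scene","top"):
    P=cloud(n,np.load(n+"0.npy"));
    def st(name,lo,hi):
        m=np.all((P>lo)&(P<hi),-1);q=P[m]
        if len(q)<5: print(n,name,len(q));return
        (c,wh,a)=cv2.minAreaRect((q[:,:2]*1000).astype(np.float32)); 
        print(n,name,len(q),"rect",np.round(c,1),np.round(wh,1),round(a,1),"z",q[:,2].min().round(3),q[:,2].max().round(3))
    st("blade top",[.45,.2,.08],[.62,.35,.1])
    st("plate",[.43,.15,.006],[.62,.35,.018])
    st("forkL",[.55,.15,.21],[.85,.4,.236]); st("forkR",[.55,-.4,.21],[.85,-.15,.236])
    st("capL",[.55,.15,.285],[.75,.4,.31]); st("trough",[.5,-.28,.02],[.75,-.08,.05]); st("mid",[.42,-.13,.01],[.9,.12,.12])
    st("canister",[.6,.0,.15],[.95,.4,.18])
E
```

```text
scene blade top 0
scene plate 320 rect [526.2 250.2] [195.3 188.4] 88.0 z 0.006 0.018
scene forkL 628 rect [704.  273.7] [ 88.4 165.6] 89.5 z 0.21 0.236
scene forkR 455 rect [ 684.3 -266.8] [164.9  85.6] 7.6 z 0.21 0.236
scene capL 152 rect [663.6 269.8] [40.6 37.5] 10.2 z 0.285 0.303
scene trough 881 rect [ 651.2 -173.5] [118.3 239.2] 73.5 z 0.02 0.05
scene mid 1952 rect [667.3 -15.7] [470. 228.] 5.5 z 0.01 0.116
scene canister 1671 rect [765.  207.7] [146. 294.] 61.1 z 0.15 0.18
top blade top 147 rect [563.2 268.8] [37.2 99.5] 89.8 z 0.08 0.097
top plate 1033 rect [530.8 246.5] [188.7 168.6] 4.8 z 0.006 0.018
top forkL 590 rect [703.9 270.8] [ 87.9 163.7] 90.0 z 0.211 0.236
top forkR 567 rect [ 684.4 -278. ] [161.3  87.8] 3.5 z 0.211 0.235
top capL 200 rect [662.9 263.3] [38.  39.7] 2.6 z 0.285 0.302
top trough 924 rect [ 653.2 -180.4] [120.7 239.1] 69.1 z 0.02 0.048
top mid 1991 rect [674.4 -20.2] [474.4 209.3] 16.3 z 0.01 0.12
top canister 1585 rect [758.8 200.7] [140.6 297.8] 64.4 z 0.15 0.18
```

The scene picture shows the filling stand, with the canister and the bottle in its cradle, at about (415,275). The staining stand, with the trough, is at about (230,240). In the top view the blade is near (156,257), the cap near (128,198) and the empty fork near (347,205), slightly yawed. I'll measure poses and yaws more closely in plan.

```bash
python3 - <<'E'
from h import *
# plan views 1px=0.4mm: left fork L z.212-.232, right fork R, cradle low part ; red=scene green=top
W=np.full((560,780,3),0,np.uint8);s=0.4
boxes=[("forkL",[.58,.17],[.82,.37],.2,.24),("forkR",[.57,-.38],[.81,-.18],.2,.24),("cradle",[.44,.17],[.68,.37],.007,.1)]
for i,n in enumerate(("scene","top")):
    P=cloud(n,np.load(n+"0.npy")).reshape(-1,3)
    for k,(nm,lo,hi,z0,z1) in enumerate(boxes):
        m=(P[:,0]>lo[0])&(P[:,0]<hi[0])&(P[:,1]>lo[1])&(P[:,1]<hi[1])&(P[:,2]>z0)&(P[:,2]<z1);q=P[m]
        r=((hi[0]-q[:,0])*1000).astype(int);c=((hi[1]-q[:,1])*1000).astype(int)
        for a,b,z in zip(r,c,q[:,2]):
            col=(0,0,255) if i==0 else (0,255,0)
            if nm=="cradle" and z>.02: col=(255,120,0) if i==0 else (255,255,0)
            cv2.circle(W,(k*260+b+10 if True else 0,a*2+10),0,col,-1) if False else W.__setitem__((slice(a*2,a*2+2),slice(k*260+int(b*1.25),k*260+int(b*1.25)+1)),col)
cv2.imwrite("pics/plan.png",W[:480])
def axis(q):
    c=q.mean(0);w,v=np.linalg.eigh(np.cov((q-c).T));d=v[:,-1];d=d*np.sign(d[0]);return c.round(4),round(float(np.degrees(np.arctan2(d[1],d[0]))),2),np.sqrt(w).round(4)
for n in("scene","top"):
    I=cv2.imread(f"pics/{n}0.png");optics.grab_frame(n)
    P=cloud(n,np.load(n+"0.npy"))
    for q in("cradle","staining_stand","filling_stand","grip"):
        for r in finder.regions_of(q,n)[:1]:
            Q=P[r["region"]]
            print(n,q,round(r["confidence"],2),r["region"].sum(),r["bbox"])
            if q=="cradle":
                A=Q[(Q[:,2]>.008)&(Q[:,2]<.016)];rc=cv2.minAreaRect((A[:,:2]*1000).astype(np.float32));print("plate",len(A),rc)
                B=Q[(Q[:,2]>.085)&(Q[:,2]<.099)&(Q[:,0]<.59)];print("blade",len(B),axis(B[:,:2]) if len(B)>5 else "", cv2.minAreaRect((B[:,:2]*1000).astype(np.float32)) if len(B)>5 else "")
            if "stand" in q:
                F=Q[(Q[:,2]>.21)&(Q[:,2]<.235)]
                if len(F)>9: print("fork",cv2.minAreaRect((F[:,:2]*1000).astype(np.float32)),axis(F[:,:2]))
                T=Q[(Q[:,2]>.005)&(Q[:,2]<.014)]
                if len(T)>9: print("foot",len(T),cv2.minAreaRect((T[:,:2]*1000).astype(np.float32)))
                T=Q[Q[:,2]>.24]
                if len(T)>9: print("top",T.mean(0),T[:,2].max())
E
```

```text
scene cradle 0.92 1798 [390.8, 221.2, 443.1, 312.0]
plate 504 ((603.5397338867188, 272.9105224609375), (98.69833374023438, 242.44337463378906), 89.42665100097656)
blade 0  
scene staining_stand 0.62 3231 [202.5, 172.9, 296.3, 278.2]
fork ((681.0814208984375, -262.05792236328125), (167.05828857421875, 82.56195068359375), 12.248526573181152) (array([ 0.6852, -0.2702]), 1.83, array([0.0201, 0.0459]))
foot 990 ((600.1555786132812, -244.75596618652344), (415.9564208984375, 258.8737487792969), 15.649038314819336)
top [1.18655786 0.00869502 0.78712927] 1.3333543903033496
scene filling_stand 0.84 5181 [332.6, 225.8, 442.0, 351.6]
fork ((706.61669921875, 276.9823303222656), (160.5470428466797, 83.74900817871094), 1.4364516735076904) (array([0.7111, 0.2784]), -5.1, array([0.0183, 0.0454]))
foot 995 ((738.3563232421875, 279.12872314453125), (172.87063598632812, 428.06103515625), 60.42500305175781)
top [1.09463932 0.28118153 0.6589772 ] 1.3333543903033496
scene grip 0.79 1855 [389.0, 221.4, 438.6, 311.3]
top cradle 0.59 2903 [120.1, 191.9, 180.1, 274.0]
plate 1124 ((601.9981689453125, 268.697570
[... 366 characters left out ...]
2.64987182617188), 4.05833101272583) (array([ 0.6768, -0.2778]), 6.69, array([0.0206, 0.0379]))
foot 815 ((698.100341796875, -204.31875610351562), (157.74594116210938, 310.52667236328125), 55.9329719543457)
top [ 0.63879081 -0.2131054   0.60448667] 1.201651707715076
top filling_stand 0.98 4077 [112.6, 130.9, 217.5, 218.9]
fork ((704.1535034179688, 268.635986328125), (85.4883041381836, 163.28326416015625), 89.24893188476562) (array([0.7001, 0.2641]), 2.7, array([0.0195, 0.0432]))
foot 608 ((803.4873657226562, 208.9220733642578), (113.28640747070312, 247.81069946289062), 16.847991943359375)
top [0.60901242 0.09047049 0.68993147] 1.201651707715076
top grip 0.75 2900 [125.0, 189.2, 180.3, 277.1]
```

View pics/plan.png

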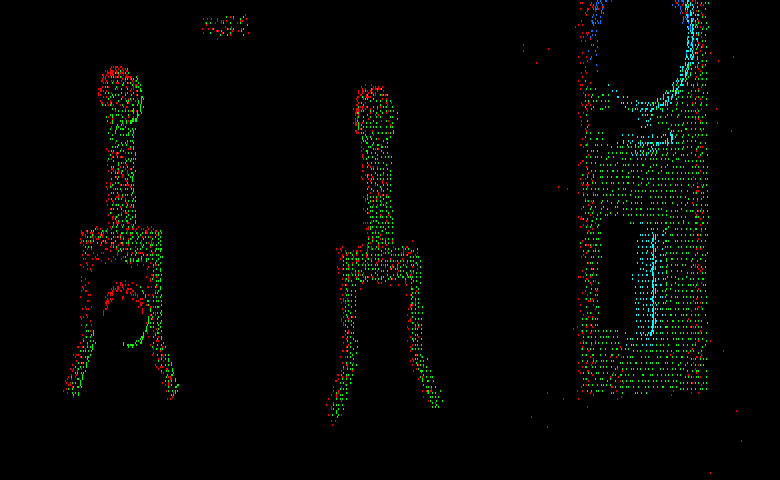

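The plan view shows the fork at left (filling), the empty fork at right (staining, yawed about +3.5°) and the cradle plate with its blade, with a bias of about 4 mm between the cameras. Next I build a bottle-tilt estimator, check it on the bottle's radius profile, and refine the staining fork.

```bash
cat >> h.py <<'E'
from scipy.optimize import least_squares
from scipy.spatial.transform import Rotation as R
def bottle_pts(P,x,y,z0,yaw,half=.055):
    "points in cradle-heading frame, origin on cradle underside below tilt axis (x,y,z0)"
    c,s=np.cos(yaw),np.sin(yaw);Q=P.reshape(-1,3)-[x,y,z0]
    Q=np.c_[Q[:,0]*c+Q[:,1]*s,-Q[:,0]*s+Q[:,1]*c,Q[:,2]]
    return Q
SEG=[(.128,.160,.035),(.266,.297,.0205)]
def fit(Q,it=4):
    "Q -> lean phi about heading x, pitch theta, x0,y0 of axis at tilt-axis height, rms, n"
    p=np.array([0,0,0,0.])
    def loc(p,Q):
        d=Q-[p[2],p[3],.072];r=R.from_euler("xy",[p[0],p[1]]).inv().apply(d);r[:,2]+=.072;return r
    for i in range(it):
        L=loc(p,Q);tol=.03 if i==0 else .015 if i==1 else .007
        rr=np.hypot(L[:,0],L[:,1]);sel=[Q[(L[:,2]>a)&(L[:,2]<b)&(abs(rr-r)<tol)] for a,b,r in SEG]
        if min(map(len,sel))<15: return None
        f=lambda p:np.concatenate([(np.hypot(*loc(p,q)[:,:2].T)-r)/np.sqrt(len(q))*10 for q,(a,b,r) in zip(sel,SEG)])
        p=least_squares(f,p,loss="soft_l1",f_scale=.005).x
    return np.round(p,4),[len(q) for q in sel],[float(np.mean(abs(np.hypot(*loc(p,q)[:,:2].T)-r)).round(4)) for q,(a,b,r) in zip(sel,SEG)],loc(p,Q)
E
python3 - <<'E'
from h import *
from scipy.spatial import cKDTree
for n in("scene","top"):
    P=cloud(n,np.load(n+"0.npy"));Q=bottle_pts(P,.663,.2704,0,0)
    r=fit(Q);
    if r is None: print(n,None);continue
    print(n,*r[:3]);L=r[3];rr=np.hypot(L[:,0],L[:,1])
    print([(int(z*1000),(np.percentile(rr[m],[10,50,90])*1000).round(0).tolist(),int(m.sum())) for z in np.arange(.09,.305,.012) for m in[(L[:,2]>z)&(L[:,2]<z+.012)&(rr<.05)&(abs(L[:,1])<.045)] if m.sum()>3])
    F=P.reshape(-1,3);F=F[(F[:,2]>.215)&(F[:,2]<.235)&(abs(F[:,1]+.28)<.08)&(F[:,0]>.58)&(F[:,0]<.80)][:,:2]
    def res(p):
        a=np.array([np.cos(p[0]),np.sin(p[0])]);nn=np.array([-a[1],a[0]]);d=(F-[.65,0])@nn-p[1]*nn[1];G=F-2*d[:,None]*nn
        return np.minimum(cKDTree(F).query(G)[0],.006)
    best=min(((res((y,c))**2).mean(),y,c) for y in np.radians(np.arange(-2,9,.5)) for c in np.arange(-.295,-.26,.001))
    print("fork sym yaw",np.degrees(best[1]),"y at x=.65",best[2]); 
    a=np.array([np.cos(best[1]),np.sin(best[1])]);u=(F-[.65,best[2]])@a;w=(F-[.65,best[2]])@[-a[1],a[0]]
    print("tips",np.sort(u)[:3],"bar front",np.sort(u[abs(w)<.012])[:8].round(4),"inner w",np.sort(abs(w[(u>-.01)&(u<.015)]))[[0,5,10]].round(4))
E
```

```text
scene [ 0.0126 -0.0037 -0.002   0.0024] [131, 163] [0.0012, 0.0023]
[(90, [34.0, 35.0, 36.0], 35), (102, [33.0, 35.0, 38.0], 33), (113, [34.0, 35.0, 37.0], 35), (126, [34.0, 36.0, 37.0], 36), (137, [33.0, 35.0, 37.0], 41), (149, [32.0, 34.0, 36.0], 70), (161, [26.0, 31.0, 34.0], 93), (174, [21.0, 25.0, 30.0], 35), (197, [13.0, 16.0, 24.0], 8), (209, [14.0, 20.0, 48.0], 70), (221, [18.0, 36.0, 47.0], 307), (233, [14.0, 16.0, 19.0], 37), (245, [14.0, 17.0, 18.0], 38), (257, [18.0, 20.0, 22.0], 27), (269, [18.0, 21.0, 23.0], 50), (281, [9.0, 17.0, 22.0], 142), (293, [5.0, 7.0, 10.0], 36)]
fork sym yaw 3.5 y at x=.65 -0.27499999999999997
tips [-0.05031374 -0.04859588 -0.04796358] bar front [0.0169 0.0182 0.0186 0.0189 0.0191 0.0205 0.0218 0.0218] inner w [0.0205 0.023  0.0239]
top [ 0.0178  0.0032  0.0001 -0.0011] [121, 169] [0.0007, 0.0025]
[(90, [34.0, 35.0, 49.0], 39), (102, [34.0, 35.0, 35.0], 28), (113, [35.0, 35.0, 36.0], 34), (126, [35.0, 35.0, 36.0], 32), (137, [34.0, 35.0, 36.0], 46), (149, [33.0, 34.0, 35.0], 68), (161, [25.0, 29.0, 32.0], 142), (174, [17.0, 21.0, 26.0], 84), (185, [16.0, 16.0, 17.0], 7), (197, [16.0, 16.0, 17.0], 9), (209, [16.0, 29.0, 47.0], 52), (221, [21.0, 36.0, 47.0], 283), (233, [16.0, 17.0, 17.0], 22), (245, [16.0, 17.0, 17.0], 8), (257, [20.0, 21.0, 22.0], 22), (269, [21.0, 21.0, 22.0], 31), (281, [11.0, 16.0, 20.0], 178), (293, [3.0, 6.0, 10.0], 46)]
fork sym yaw 3.0000000000000004 y at x=.65 -0.27899999999999997
tips [-0.04658044 -0.04591383 -0.04577794] bar front [0.0198 0.02   0.0202 0.0204 0.0204 0.0204 0.0204 0.0206] inner w [0.0209 0.0228 0.0231]
```

```bash
sed -i 's/^SEG=.*/SEG=[(.09,.148,.035),(.236,.255,.0165),(.259,.279,.021)]/' h.py; python3 - <<'E'
from h import *
for n in("scene","top"):
    print(n,*fit(bottle_pts(cloud(n,np.load(n+"0.npy")),.663,.2704,0,0))[:3])
E
```

```text
scene [ 0.0122 -0.0104 -0.0014  0.0022] [170, 61, 67] [0.001, 0.0014, 0.0014]
top [ 0.019   0.0016  0.0002 -0.0011] [165, 27, 40] [0.0005, 0.0005, 0.0005]
```

carry_out:
  motion:
    - [0,0,-0.7,0,0,0.9,1]
    - [0,0,-0.7,0,0,0.9,1]
    - [0,0,-0.7,0,0,0.9,1]
    - [0,0,-0.7,0,0,0.93,1]
    - [1,-1,0,0,0,0,1]
    - [1,-1,0,0,0,0,1]
    - [1,-1,0,0,0,0,1]
    - [1,-1,0,0,0,0,1]
    - [1,-1,0,0,0,0,1]
    - [1,-1,0,0,0,0,1]
    - [1,-1,0,0,0,0,1]
    - [1,-1,0,0,0,0,1]

```text
t: 3.3
ee_pos: [0.4404, -0.4302, 0.3015]
ee_rot: [1.0, -0.0, 0.0, 0.0]
ft_force: [1.0, -0.4, -0.6]
opening: 0.999
grasp_force: 0.0
```

carry_out:
  motion:
    - [0.3,-1,0,0,0,0,1]
    - [0.3,-1,0,0,0,0,1]
    - [0.3,-1,0,0,0,0,1]
    - [0.3,-1,0,0,0,0,1]
    - [0.3,-1,0,0,0,0,1]
    - [0.3,-1,0,0,0,0,1]
    - [0.3,-1,0,0,0,0,1]
    - [0.3,-1,0,0,0,0,1]
    - [0.3,-1,0,0,0,0,1]
    - [0.3,-1,0,0,0,0,1]
    - [0.3,-1,0,0,0,0,1]
    - [0.3,-1,0,0,0,0,1]

```text
t: 4.8
ee_pos: [0.5299, -0.1303, 0.3015]
ee_rot: [1.0, -0.0, 0.0, 0.0]
ft_force: [1.3, -0.5, -0.6]
opening: 1.002
grasp_force: 0.0
```

carry_out:
  motion:
    - [0,-1,0,0,0,0,1]
    - [0,-1,0,0,0,0,1]
    - [0,-1,0,0,0,0,1]
    - [0,-1,0,0,0,0,1]
    - [0,-1,0,0,0,0,1]
    - [0,-1,0,0,0,0,1]
    - [0,-1,0,0,0,0,1]
    - [0,-1,0,0,0,0,1]
    - [0,-1,0,0,0,0,1]
    - [0,-1,0,0,0,0,1]
    - [0,-1,0,0,0,0,1]
    - [0,-1,0,0,0,0,1]

```text
t: 6.3
ee_pos: [0.5297, 0.1696, 0.3015]
ee_rot: [1.0, -0.0, 0.0, 0.0]
ft_force: [1.2, 0.0, -0.0]
opening: 0.998
grasp_force: 0.0
```

```bash
python3 - <<'E'
from h import *
print(manip.read_state()["q"].round(3))
E
```

```text
[-0.029  0.25  -0.435  1.707  0.112  1.208 -2.063]
```

carry_out:
  motion:
    - [0.08,-1,0,0,0,0,1]
    - [0.08,-1,0,0,0,0,1]
    - [0.08,-1,0,0,0,0,1]
    - [0.08,-1,0,0,0,0,1]
    - [0,-0.06,1,0,0,0.07,1]
    - [0,0,1,0,0,0,1]
    - [0,0,1,0,0,0,1]
    - [0,0,1,0,0,0,1]
    - [0,0,1,0,0,0,1]
    - [0,0,1,0,0,0,1]
    - [0,0,1,0,0,0,1]
    - [0,0,1,0,0,0,1]

```text
t: 7.8
ee_pos: [0.538, 0.2703, 0.1006]
ee_rot: [1.0, -0.004, 0.0, -0.0]
ft_force: [0.5, -0.1, -0.1]
opening: 1.001
grasp_force: 0.0
```

carry_out:
  motion:
    - [0,0,0.7,0,0,0,1]
    - [0,0,0.7,0,0,0,1]
    - [0,0,0.7,0,0,0,1]
    - [0,0,0,0,0,0,-1]
    - [0,0,0,0,0,0,-1]
    - [0,0,0,0,0,0,-1]
    - [0,0,0,0,0,0,-1]
    - [0,0,0,0,0,0,-1]
    - [0,0,0,0,0,0,-1]
    - [0,0,0,0,0,0,-1]

```text
t: 9.05
ee_pos: [0.5383, 0.2712, 0.0497]
ee_rot: [1.0, -0.003, 0.001, -0.001]
ft_force: [0.3, 0.1, 5.8]
opening: 0.178
grasp_force: 59.8
```

```bash
cat >> h.py <<'E'
def look(z=None,cams=("top","scene"),pic=None):
    "bottle fit relative to the cradle pose expected from the tool"
    s=manip.read_state();Rm=R.from_quat(s["ee_rot"]).as_matrix();yaw=np.arctan2(Rm[1,0],Rm[0,0]);p=s["ee_pos"]
    x,y=p[:2]+.125*np.array([np.cos(yaw),np.sin(yaw)]);z0=p[2]-.049 if z is None else z
    roll=np.arcsin(np.clip(Rm[:,1]@[0,0,1],-1,1))*-1   # cradle y=-tool y; roll about heading
    print("t %.2f tcp"%s["t"],p.round(4),"yaw %.3f roll %.4f"%(yaw,roll),"f",s["ft_force"].round(1),"tq",s["wrist_torque"].round(3),"op %.3f gf %.0f"%(s["opening"],s["grasp_force"]))
    out=[]
    for n in cams:
        I,D=optics.grab_frame(n)
        if pic: cv2.imwrite(f"pics/{pic}_{n}.png",I[...,::-1])
        r=fit(bottle_pts(cloud(n,D),x,y,z0,yaw))
        if r: print(" ",n,"phi,theta,dx,dy",*r[:3]);out.append(r[0])
        else: print(n,"no fit")
    return s,out,(x,y,z0,yaw,roll)
E
python3 - <<'E'
from h import *
look()
print(manip.read_state()["q"].round(3))
E
```

```text
t 9.05 tcp [0.5383 0.2712 0.0497] yaw -0.006 roll 0.0012 f [0.3 0.1 5.8] tq [0.182 0.073 0.201] op 0.178 gf 60
  top phi,theta,dx,dy [ 0.017   0.0014  0.0001 -0.0015] [164, 27, 45] [0.0005, 0.0005, 0.0005]
  scene phi,theta,dx,dy [ 0.0233 -0.0038 -0.002   0.0018] [174, 56, 72] [0.001, 0.001, 0.0012]
[-0.25   0.594 -0.389  1.847  0.314  0.759 -2.386]
```

carry_out:
  motion:
    - [0,0,-0.12,0,0,0,-1]
    - [0,0,-0.12,0,0,0,-1]
    - [0,0.04,-0.12,0,0,0,-1]
    - [0,0.04,-0.12,0,0,0,-1]
    - [0,0.02,0,0,0,0,-1]
    - [0,0,0,0,0,0,-1]
    - [0,0,0,0,0,0,-1]

```text
t: 10.02
ee_pos: [0.5375, 0.2678, 0.0606]
ee_rot: [1.0, -0.004, -0.0, 0.0]
ft_force: [-0.7, -1.1, -8.1]
opening: 0.179
grasp_force: 58.5
```

```bash
python3 - <<'E'
from h import *
look()
E
```

```text
t 10.03 tcp [0.5375 0.2678 0.0606] yaw -0.007 roll -0.0003 f [-0.7 -1.1 -8.1] tq [-0.008  0.677 -0.039] op 0.179 gf 59
  top phi,theta,dx,dy [-0.0214  0.0565  0.0003 -0.0025] [196, 22, 106] [0.0005, 0.0008, 0.0018]
  scene phi,theta,dx,dy [-0.0087  0.0514 -0.0013  0.0014] [174, 46, 110] [0.001, 0.0014, 0.0018]
```

```bash
cat >> h.py <<'E'
from scipy.linalg import expm
def sim(x,rates,dt,mgh=.27,k=.18,c=.07,I=.0039):
    "x=[phi,phidot,beta]; rates: beta rate per segment"
    A=np.array([[0,1,0,0],[(mgh-k)/I,-c/I,k/I,c/I],[0,0,0,1],[0,0,0,0]])
    for r,d in zip(rates,dt): x=(expm(A*d)@np.r_[x,r])[:3]
    return x
def pulse(phi,beta=0.,shape=(.5,.5,0,0,-.5,-.5),delay=.05,**kw):
    "amplitude for roll rows so that the unstable mode is gone at the end, with beta back at 0"
    kk=dict(mgh=.27,k=.18,c=.07,I=.0039);kk.update(kw)
    lam=(-kk["c"]+np.sqrt(kk["c"]**2+4*kk["I"]*(kk["mgh"]-kk["k"])))/2/kk["I"];mu=lam+kk["c"]/kk["I"]
    x0=np.array([phi,lam*phi,beta])
    def w(a):
        r=[0]+[(a*q-beta*(i<2)*.5)/.125 for i,q in enumerate(shape)]
        x=sim(x0,r,[delay]+[.125]*len(shape),**kk);return x[0]*mu+x[1]
    w0,w1=w(0),w(1);a=-w0/(w1-w0)
    print("lam %.2f pulse A=%.4f rows"%(lam,a),[round((a*q-beta*(i<2)*.5)/.1,3) for i,q in enumerate(shape)]);return a
E
python3 - <<'E'
from h import *
for p in(-.015,-.02,-.05): pulse(p)
E
```

```text
lam 1.20 pulse A=0.0148 rows [np.float64(0.074), np.float64(0.074), np.float64(0.0), np.float64(0.0), np.float64(-0.074), np.float64(-0.074)]
lam 1.20 pulse A=0.0197 rows [np.float64(0.098), np.float64(0.098), np.float64(0.0), np.float64(0.0), np.float64(-0.098), np.float64(-0.098)]
lam 1.20 pulse A=0.0492 rows [np.float64(0.246), np.float64(0.246), np.float64(0.0), np.float64(0.0), np.float64(-0.246), np.float64(-0.246)]
```

carry_out:
  motion:
    - [0,0,0,0.08,0.1,0,-1]
    - [0,0,0,0.08,0.1,0,-1]
    - [0,0,0,0,0.1,0,-1]
    - [0,0,0,0,0.1,0,-1]
    - [0,0,0,-0.08,0.1,0,-1]
    - [0,0,0,-0.08,0,0,-1]

```text
t: 10.88
ee_pos: [0.5374, 0.2682, 0.0609]
ee_rot: [1.0, -0.004, 0.025, 0.0]
ft_force: [-0.2, -0.2, -7.3]
opening: 0.182
grasp_force: 58.7
```

```bash
python3 - <<'E'
from h import *
look()
E
```

```text
t 10.88 tcp [0.5374 0.2682 0.0609] yaw -0.007 roll -0.0005 f [-0.2 -0.2 -7.3] tq [0.053 0.795 0.03 ] op 0.182 gf 59
  top phi,theta,dx,dy [-0.0216  0.0665 -0.0011 -0.002 ] [198, 18, 120] [0.0005, 0.0009, 0.0022]
  scene phi,theta,dx,dy [-0.0172  0.0515 -0.0022  0.0018] [176, 40, 121] [0.0011, 0.0015, 0.0019]
```

carry_out:
  motion:
    - [0,0,0.11,0,0,0,-1]
    - [0,0,0.11,0,0,0,-1]
    - [0,0,0.11,0,0,0,-1]
    - [0,0,0.1,0,0,0,-1]
    - [0,0,0,0,0,0,-0.5]
    - [0,0,0,0,0,0,-0.3]
    - [0,0,0,0,-0.5,0,-0.3]
    - [0.5,0,0,0,0,0,-0.5]
    - [0,0,0,0,0,0,-1]
    - [0,0,0,0,0,0,-1]
    - [0,0,0,0,0,0,-1]
    - [0,0,0,0,0,0,-1]

```text
t: 12.48
ee_pos: [0.5518, 0.2678, 0.0506]
ee_rot: [1.0, -0.004, 0.001, -0.0]
ft_force: [5.6, -1.1, 2.6]
opening: 0.177
grasp_force: 59.3
```

```bash
sed -i 's/^OFF=.*//; s/+\.125\*np.array/+OFF*np.array/' h.py; echo 'OFF=.125' >> h.py; python3 - <<'E'
from h import *
look(pic="regrip")
E
```

```text
t 12.47 tcp [0.5518 0.2678 0.0506] yaw -0.008 roll 0.0005 f [ 5.6 -1.1  2.6] tq [-0.042 -1.168 -0.106] op 0.177 gf 59
  top phi,theta,dx,dy [-0.0847  0.0015 -0.0175 -0.0017] [211, 39, 59] [0.0006, 0.0005, 0.0005]
  scene phi,theta,dx,dy [-0.084   0.2241 -0.0281  0.0012] [180, 62, 54] [0.0023, 0.0029, 0.0032]
```

carry_out:
  motion:
    - [0,0,-0.2,0,0,0,-1]
    - [0,-0.1,-0.2,0,0,0,-1]
    - [0,-0.12,-0.1,0,0,0,-1]
    - [0,-0.12,0,0,0,0,-1]
    - [0,-0.1,0,0,0,0,-1]

```text
t: 13.2
ee_pos: [0.5504, 0.279, 0.0622]
ee_rot: [1.0, -0.004, -0.001, 0.0]
ft_force: [-0.4, -0.1, -8.4]
opening: 0.175
grasp_force: 58.9
```

```bash
sed -i 's/^OFF=.*/OFF=.1075/' h.py; python3 - <<'E'
from h import *
look()
E
```

```text
t 13.20 tcp [0.5504 0.279  0.0622] yaw -0.007 roll -0.0004 f [-0.4 -0.1 -8.4] tq [-0.006  0.553  0.   ] op 0.175 gf 59
  top phi,theta,dx,dy [-0.014   0.0612  0.0001 -0.0021] [195, 26, 108] [0.0005, 0.0009, 0.0017]
  scene phi,theta,dx,dy [-0.0067  0.0525 -0.0013  0.0015] [177, 45, 107] [0.0009, 0.0012, 0.0018]
```

carry_out:
  motion:
    - [0,0,-0.2,0,0,0,-1]
    - [0,-0.04,-0.1,0,0,0,-1]
    - [0,0,0,0,0,0,-1]
    - [0,0,0,0,0,0,-1]

```text
t: 13.8
ee_pos: [0.5509, 0.2797, 0.0701]
ee_rot: [1.0, -0.004, 0.0, 0.0]
ft_force: [-0.2, 0.5, -8.9]
opening: 0.178
grasp_force: 59.4
```

```bash
python3 - <<'E'
from h import *
s,o,c=look(pic="lift")
E
```

```text
t 13.80 tcp [0.5509 0.2797 0.0701] yaw -0.008 roll -0.0002 f [-0.2  0.5 -8.9] tq [-0.059  0.575 -0.044] op 0.178 gf 59
  top phi,theta,dx,dy [-0.0036  0.0945  0.0013 -0.0016] [221, 26, 153] [0.0007, 0.0022, 0.003]
  scene phi,theta,dx,dy [-0.0061  0.1088 -0.0019  0.0009] [190, 36, 134] [0.0012, 0.0018, 0.0026]
```

carry_out:
  motion:
    - [0,0,0.2,0,0,0,-1]
    - [0,0,0.2,0,0,0,-1]
    - [0,0,0.2,0,0,0,-1]
    - [0,0,0.18,0,0,0,-1]
    - [0,0,0,0,0,0,0]
    - [0,0,0,0,0,0,1]
    - [-0.4,0,0,0,0,0,1]
    - [0,0,0.4,0,0,0,1]
    - [0,0,0.4,0,0,0,1]
    - [0,0,0.4,0,0,0,1]
    - [0,0,0,0,0,0,1]

```text
t: 15.28
ee_pos: [0.5405, 0.2795, 0.0194]
ee_rot: [1.0, -0.004, -0.001, 0.0]
ft_force: [0.0, -0.4, -0.7]
opening: 1.0
grasp_force: 0.0
```

```bash
sed -i 's/^OFF=.*/OFF=.117/' h.py; python3 - <<'E'
from h import *
look(z=0,pic="deep")
I=cv2.imread("pics/deep_scene.png")[150:330,340:500];cv2.imwrite("pics/deepc.png",cv2.resize(I,None,fx=4,fy=3.3,interpolation=3))
E
```

```text
t 15.28 tcp [0.5405 0.2795 0.0194] yaw -0.008 roll -0.0009 f [ 0.  -0.4 -0.7] tq [0.017 0.009 0.005] op 1.000 gf 0
  top phi,theta,dx,dy [ 0.0119  0.0025  0.     -0.0006] [166, 27, 44] [0.0005, 0.0004, 0.0005]
  scene phi,theta,dx,dy [ 0.019  -0.0065 -0.0017  0.0025] [176, 60, 69] [0.0012, 0.0012, 0.0013]
```

View pics/deepc.png

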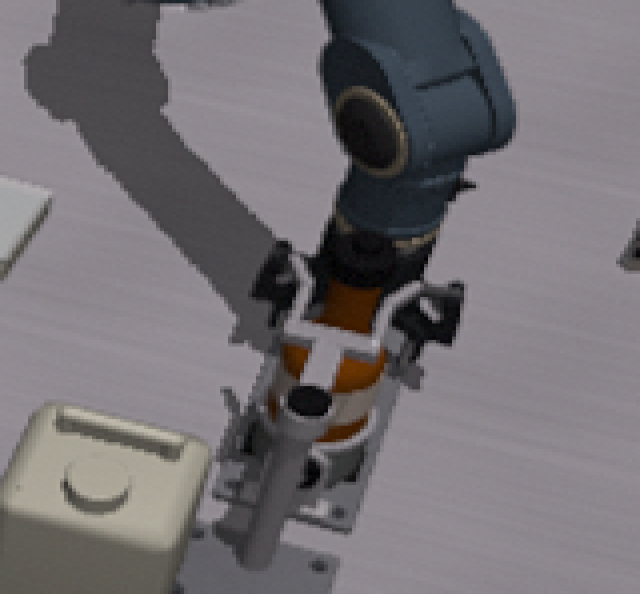

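carry_out:
  motion:
    - [0,0,0.06,0,0,0,1]
    - [0,0,0,0,0,0,1]

```text
t: 15.62
ee_pos: [0.5409, 0.2798, 0.0191]
ee_rot: [1.0, -0.004, 0.0, 0.0]
ft_force: [0.3, 0.1, 0.2]
opening: 0.995
grasp_force: 0.0
```

carry_out:
  motion:
    - [0,0,0.06,0,0,0,1]
    - [0,0,0,0,0,0,1]

```text
t: 15.88
ee_pos: [0.5411, 0.2799, 0.0185]
ee_rot: [1.0, -0.004, 0.0, 0.0]
ft_force: [-1.8, -1.7, 5.3]
opening: 0.997
grasp_force: 0.0
```

carry_out:
  motion:
    - [0,0,0,0,0,0,-1]
    - [0,0,0,0,0,0,-1]
    - [0,0,0,0,0,0,-1]
    - [0,0,0,0,0,0,-1]
    - [0,0,0,0,0,0,-1]
    - [0,0,0,0,0,0,-1]
    - [0,0,-0.2,0,0,0,-1]
    - [0,0,-0.2,0,0,0,-1]
    - [0,0,-0.1,0,0,0,-1]

```text
t: 17.0
ee_pos: [0.54, 0.2791, 0.0293]
ee_rot: [1.0, -0.004, -0.001, 0.001]
ft_force: [0.0, 0.5, -7.7]
opening: 0.177
grasp_force: 57.8
```

```bash
sed -i 's/p\[2\]-\.049/p[2]-.0185/' h.py; python3 - <<'E'
from h import *
look()
E
```

```text
t 17.00 tcp [0.54   0.2791 0.0293] yaw -0.008 roll -0.0012 f [ 0.   0.5 -7.7] tq [ 0.068  0.646 -0.01 ] op 0.177 gf 58
  top phi,theta,dx,dy [ 0.0663  0.0124 -0.0002 -0.0024] [148, 18, 42] [0.0004, 0.0005, 0.0004]
  scene phi,theta,dx,dy [ 0.0745  0.0008 -0.0015  0.0014] [189, 62, 72] [0.0011, 0.0011, 0.0013]
```

carry_out:
  motion:
    - [0,0.05,-0.05,0,0,0,-1]
    - [0,0.1,-0.05,0,0,0,-1]
    - [0,0.1,0,0,0,0,-1]
    - [0,0.08,0,0,0,0,-1]
    - [0,0.04,0,0,0,0,-1]

```text
t: 17.73
ee_pos: [0.5408, 0.2702, 0.0325]
ee_rot: [1.0, -0.004, -0.0, 0.0]
ft_force: [0.4, -0.1, -9.2]
opening: 0.181
grasp_force: 57.9
```

```bash
python3 - <<'E'
from h import *
look()
print(manip.read_state()["q"].round(3))
E
```

```text
t 17.73 tcp [0.5408 0.2702 0.0325] yaw -0.008 roll -0.0002 f [ 0.4 -0.1 -9.2] tq [ 0.08   0.601 -0.002] op 0.181 gf 58
  top phi,theta,dx,dy [ 0.0054  0.0103 -0.0003 -0.0022] [171, 27, 51] [0.0006, 0.0003, 0.0005]
  scene phi,theta,dx,dy [ 0.0107  0.0003 -0.002   0.0008] [186, 57, 74] [0.0011, 0.0012, 0.0011]
[-0.256  0.62  -0.379  1.849  0.327  0.733 -2.394]
```

carry_out:
  motion:
    - [-0.4,0,0,0,0,0,-1]
    - [-0.8,0,0,0,0,0,-1]
    - [-1,0,0,-0.05,0,0,-1]
    - [-1,0,-0.2,-0.05,0,0,-1]
    - [-1,0,-0.5,0,0,0,-1]
    - [-0.7,0,-0.8,0.05,0,0,-1]
    - [-0.3,0,-0.8,0.05,0,0,-1]

```text
t: 18.7
ee_pos: [0.4084, 0.2722, 0.0906]
ee_rot: [1.0, -0.003, -0.001, 0.0]
ft_force: [1.4, 0.2, -7.4]
opening: 0.182
grasp_force: 58.4
```

```bash
python3 - <<'E'
from h import *
s,o,c=look();pulse(np.mean([q[0] for q in o]))
print(manip.read_state()["q"].round(3))
E
```

```text
t 18.70 tcp [0.4084 0.2722 0.0906] yaw -0.005 roll -0.0005 f [ 1.4  0.2 -7.4] tq [ 0.005  0.588 -0.008] op 0.182 gf 58
  top phi,theta,dx,dy [-0.0161  0.0576  0.0012 -0.002 ] [220, 24, 95] [0.0005, 0.0005, 0.0011]
  scene phi,theta,dx,dy [-0.0038  0.0408  0.0001  0.0021] [353, 59, 85] [0.0014, 0.0015, 0.0016]
lam 1.20 pulse A=0.0098 rows [np.float64(0.049), np.float64(0.049), np.float64(0.0), np.float64(0.0), np.float64(-0.049), np.float64(-0.049)]
[-0.306  0.392 -0.448  2.075  0.254  0.722 -2.493]
```

carry_out:
  motion:
    - [0,0,0,0.05,0.1,0,-1]
    - [0,0,0,0.05,0.1,0,-1]
    - [0,0,0,0,0.1,0,-1]
    - [0,0,0,0,0.1,0,-1]
    - [0,0,0,-0.05,0,0,-1]
    - [0,0,0,-0.05,0,0,-1]

```text
t: 19.55
ee_pos: [0.4109, 0.2722, 0.0901]
ee_rot: [1.0, -0.004, 0.02, 0.0]
ft_force: [0.0, -0.1, -8.5]
opening: 0.18
grasp_force: 58.3
```

```bash
python3 - <<'E'
from h import *
s,o,c=look();pulse(np.mean([q[0] for q in o]))
E
```

```text
t 19.55 tcp [0.4109 0.2722 0.0901] yaw -0.008 roll -0.0002 f [ 0.  -0.1 -8.5] tq [0.042 0.697 0.04 ] op 0.180 gf 58
  top phi,theta,dx,dy [ 0.0009  0.0187 -0.0008 -0.0022] [197, 26, 66] [0.0005, 0.0004, 0.0005]
  scene phi,theta,dx,dy [ 0.011   0.016  -0.0029  0.0015] [357, 58, 80] [0.0014, 0.0015, 0.0014]
lam 1.20 pulse A=-0.0059 rows [np.float64(-0.029), np.float64(-0.029), np.float64(-0.0), np.float64(-0.0), np.float64(0.029), np.float64(0.029)]
```

carry_out:
  motion:
    - [0,0,0,-0.03,0.05,0,-1]
    - [0,0,0,-0.03,0.05,0,-1]
    - [0,0,0,0,0.05,0,-1]
    - [0,0,0,0,0,0,-1]
    - [0,0,0,0.03,0,0,-1]
    - [0,0,0,0.03,0,0,-1]
    - [0,0,0,0,0,0,-1]
    - [0,0,0,0,0,0,-1]

```text
t: 20.65
ee_pos: [0.4109, 0.272, 0.09]
ee_rot: [1.0, -0.004, 0.028, 0.0]
ft_force: [-0.6, 0.8, -6.7]
opening: 0.179
grasp_force: 58.3
```

```bash
python3 - <<'E'
from h import *
s,o,c=look();pulse(np.mean([q[0] for q in o]))
E
```

```text
t 20.65 tcp [0.4109 0.272  0.09  ] yaw -0.008 roll -0.0001 f [-0.6  0.8 -6.7] tq [0.056 0.688 0.023] op 0.179 gf 58
  top phi,theta,dx,dy [ 0.0012  0.0041 -0.0016 -0.0022] [180, 32, 58] [0.0005, 0.0004, 0.0004]
  scene phi,theta,dx,dy [ 0.0133 -0.0051 -0.0032  0.0017] [361, 61, 84] [0.0014, 0.0013, 0.0013]
lam 1.20 pulse A=-0.0071 rows [np.float64(-0.036), np.float64(-0.036), np.float64(-0.0), np.float64(-0.0), np.float64(0.036), np.float64(0.036)]
```

carry_out:
  motion:
    - [0,0,0,-0.04,0,0,-1]
    - [0,0,0,-0.04,0,0,-1]
    - [0,0,0,0,0,0,-1]
    - [0,0,0,0,0,0,-1]
    - [0,0,0,0.04,0,0,-1]
    - [0,0,0,0.04,0,0,-1]
    - [0,0,0,0,0,0,-1]
    - [0,0,0,0,0,0,-1]
    - [0,0,0,0,0,0,-1]

```text
t: 21.88
ee_pos: [0.4109, 0.2721, 0.0901]
ee_rot: [1.0, -0.004, 0.028, 0.0]
ft_force: [-0.6, -0.2, -8.6]
opening: 0.176
grasp_force: 58.3
```

```bash
python3 - <<'E'
from h import *
s,o,c=look();pulse(np.mean([q[0] for q in o]))
E
```

```text
t 21.88 tcp [0.4109 0.2721 0.0901] yaw -0.008 roll -0.0000 f [-0.6 -0.2 -8.6] tq [-0.     0.767 -0.022] op 0.176 gf 58
  top phi,theta,dx,dy [ 0.0058  0.0045 -0.0017 -0.0021] [184, 28, 58] [0.0004, 0.0004, 0.0005]
  scene phi,theta,dx,dy [ 0.0133 -0.0058 -0.0034  0.0011] [357, 66, 73] [0.0015, 0.0016, 0.0015]
lam 1.20 pulse A=-0.0094 rows [np.float64(-0.047), np.float64(-0.047), np.float64(-0.0), np.float64(-0.0), np.float64(0.047), np.float64(0.047)]
```

carry_out:
  motion:
    - [0.01,0.19,-0.1,-0.03,0,-0.4,-1]
    - [0.02,0.37,-0.2,0,0,-0.8,-1]
    - [0.023,0.467,-0.2,0.057,0,-1,-1]
    - [0.023,0.467,-0.2,0.057,0,-1,-1]
    - [0.023,0.467,-0.1,0.107,0,-1,-1]
    - [0.023,0.467,0,0.107,0,-1,-1]
    - [0.023,0.467,0,0.057,0,-1,-1]
    - [0.023,0.467,0,0.057,0,-1,-1]

```text
t: 22.98
ee_pos: [0.4384, 0.1937, 0.1106]
ee_rot: [0.936, 0.351, 0.024, -0.01]
ft_force: [0.0, -0.6, -7.2]
opening: 0.179
grasp_force: 58.5
```

```bash
python3 - <<'E'
from h import *
s,o,c=look();pulse(np.mean([q[0] for q in o]))
print(s["q"].round(3), s["qd"].round(2)); Rm=R.from_quat(s["ee_rot"]).as_matrix();print("worldz in tool",Rm[2].round(4))
E
```

```text
t 22.98 tcp [0.4384 0.1937 0.1106] yaw 0.717 roll 0.0021 f [ 0.  -0.6 -7.2] tq [-0.54   0.531  0.029] op 0.179 gf 58
  top phi,theta,dx,dy [ 0.0259  0.0137 -0.0034 -0.0032] [195, 31, 62] [0.0004, 0.0004, 0.0005]
  scene phi,theta,dx,dy [ 0.0207  0.0052 -0.0029 -0.0015] [368, 67, 82] [0.0014, 0.0013, 0.0013]
lam 1.20 pulse A=-0.0229 rows [np.float64(-0.115), np.float64(-0.115), np.float64(-0.0), np.float64(-0.0), np.float64(0.115), np.float64(0.115)]
[ 0.016  0.351 -0.609  2.113  0.292  0.707 -1.634] [ 0.36  0.08 -0.18 -0.06  0.04  0.04  0.97]
worldz in tool [ 0.0512 -0.0021 -0.9987]
```

carry_out:
  motion:
    - [0.023,0.467,0,-0.065,0,-1,-1]
    - [0.023,0.467,0,-0.065,0,-1,-1]
    - [0.023,0.467,0,0.05,0,-1,-1]
    - [0.023,0.467,0,0.05,0,-1,-1]
    - [0.023,0.467,0,0.165,0,-1,-1]
    - [0.023,0.467,0,0.165,0,-1,-1]
    - [0.023,0.467,0,0.05,0,-1,-1]
    - [0.02,0.37,0,0.04,0,-0.8,-1]

```text
t: 24.08
ee_pos: [0.5182, 0.1543, 0.1115]
ee_rot: [0.733, 0.68, 0.015, -0.017]
ft_force: [-0.5, 0.2, -8.0]
opening: 0.181
grasp_force: 58.6
```

```bash
python3 - <<'E'
from h import *
s,o,c=look();pulse(np.mean([q[0] for q in o]))
print(s["q"].round(3)); Rm=R.from_quat(s["ee_rot"]).as_matrix();print("worldz in tool",Rm[2].round(4), "B",np.round(c[:2],3))
E
```

```text
t 24.07 tcp [0.5182 0.1543 0.1115] yaw 1.495 roll 0.0039 f [-0.5  0.2 -8. ] tq [-0.667  0.066  0.021] op 0.181 gf 59
top no fit
  scene phi,theta,dx,dy [ 0.3096  0.0437 -0.0034  0.0074] [326, 48, 59] [0.0025, 0.0031, 0.0031]
lam 1.20 pulse A=-0.3046 rows [np.float64(-1.523), np.float64(-1.523), np.float64(-0.0), np.float64(-0.0), np.float64(1.523), np.float64(1.523)]
[ 0.249  0.503 -0.769  1.947  0.41   0.841 -0.805]
worldz in tool [ 0.0445 -0.0039 -0.999 ] B [0.527 0.271]
```

```bash
python3 - <<'E'
from h import *
s,o,c=look(cams=("scene",),pic="rot"); 
I=cv2.imread("pics/rot_scene.png")[60:330,260:520];cv2.imwrite("pics/rotc.png",cv2.resize(I,None,fx=2.2,fy=2.2,interpolation=3))
E
```

```text
t 24.18 tcp [0.5188 0.1544 0.1115] yaw 1.491 roll 0.0035 f [ 0.1 -0.5 -7.4] tq [-0.71   0.09   0.083] op 0.177 gf 59
  scene phi,theta,dx,dy [ 0.321   0.0233 -0.0025  0.0085] [318, 50, 60] [0.0024, 0.0027, 0.0037]
```

View pics/rotc.png

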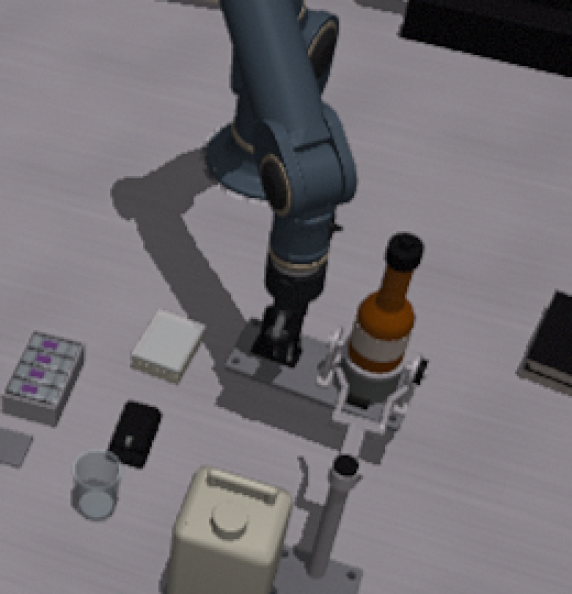

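```bash
python3 - <<'E'
from h import *
for uv,z in(((443.6,172.),.373),((443.6,168),.388),((436,190.5),.31),((434.5,202),.26)): print(uv,z,onplane("scene",uv,z).round(3))
c,_=cal("scene");W=np.array(c["world_to_cam"])
for z in(.165,.21,.26,.31,.373,.389):
  for phi in(0,.1,.2,.3):
    h=z-.093-.072;p=W@[.5276+h*np.tan(phi),.271,z,1];print(z,phi,[round(float(v),1) for v in(((c["cx"]+c["fx"]*p[0]/-p[2])-260)*2.2,((c["cy"]-c["fy"]*p[1]/-p[2])-60)*2.2)],end=" ")
  print()
E
```

```text
(443.6, 172.0) 0.373 [0.549 0.271 0.373]
(443.6, 168) 0.388 [0.552 0.268 0.388]
(436, 190.5) 0.31 [0.556 0.265 0.31 ]
(434.5, 202) 0.26 [0.548 0.269 0.26 ]
0.165 0 [374.9, 352.8] 0.165 0.1 [374.9, 352.8] 0.165 0.2 [374.9, 352.8] 0.165 0.3 [374.9, 352.8] 
0.21 0 [381.5, 329.2] 0.21 0.1 [380.7, 331.7] 0.21 0.2 [380.0, 334.2] 0.21 0.3 [379.2, 336.8] 
0.26 0 [389.2, 301.7] 0.26 0.1 [387.6, 307.0] 0.26 0.2 [385.9, 312.4] 0.26 0.3 [384.2, 318.1] 
0.31 0 [397.3, 272.9] 0.31 0.1 [394.8, 280.9] 0.31 0.2 [392.3, 289.3] 0.31 0.3 [389.6, 298.1] 
0.373 0 [408.1, 234.3] 0.373 0.1 [404.5, 246.0] 0.373 0.2 [400.8, 258.1] 0.373 0.3 [396.9, 270.9] 
0.389 0 [410.9, 224.1] 0.389 0.1 [407.1, 236.7] 0.389 0.2 [403.1, 249.7] 0.389 0.3 [398.8, 263.6]
```

```bash
python3 - <<'E'
s=open('h.py').read()
s=s.replace('def fit(Q,it=4):','def fit(Q,it=5,starts=(0,.08,-.08,.16,-.16)):\n    rs=[r for r in (fit1(Q,it,a) for a in starts) if r]\n    return min(rs,key=lambda r:-sum(r[1])+2e4*np.mean(r[2])) if rs else None\ndef fit1(Q,it,a0):').replace('p=np.array([0,0,0,0.])','p=np.array([a0,0,0,0.])')
open('h.py','w').write(s)
E
python3 - <<'E'
from h import *
for kw in(dict(),dict(mgh=.31),dict(mgh=.31,c=.05),dict(mgh=.29,c=.06)):
    lam=(-kw.get("c",.07)+np.sqrt(kw.get("c",.07)**2+4*.0039*(kw.get("mgh",.27)-.18)))/.0078
    pulse(.14,**kw)
    x=np.array([.14,lam*.14,0])
    for r in[-1,-1,0,0]: x=sim(x,[r*.1/.125],[.125],**kw);print(x.round(3),end="")
    print()
E
```

```text
lam 1.20 pulse A=-0.1377 rows [np.float64(-0.689), np.float64(-0.689), np.float64(-0.0), np.float64(-0.0), np.float64(0.689), np.float64(0.689)]
[ 0.094 -0.718 -0.1  ][-0.024 -1.155 -0.2  ][-0.127 -0.694 -0.2  ][-0.216 -0.747 -0.2  ]
lam 1.70 pulse A=-0.1546 rows [np.float64(-0.773), np.float64(-0.773), np.float64(-0.0), np.float64(-0.0), np.float64(0.773), np.float64(0.773)]
[ 0.103 -0.641 -0.1  ][-0.007 -1.112 -0.2  ][-0.108 -0.706 -0.2  ][-0.201 -0.816 -0.2  ]
lam 2.22 pulse A=-0.1560 rows [np.float64(-0.78), np.float64(-0.78), np.float64(-0.0), np.float64(-0.0), np.float64(0.78), np.float64(0.78)]
[ 0.124 -0.472 -0.1  ][ 0.029 -1.057 -0.2  ][-0.085 -0.879 -0.2  ][-0.205 -1.081 -0.2  ]
lam 1.66 pulse A=-0.1425 rows [np.float64(-0.713), np.float64(-0.713), np.float64(-0.0), np.float64(-0.0), np.float64(0.713), np.float64(0.713)]
[ 0.107 -0.619 -0.1  ][-0.003 -1.133 -0.2  ][-0.114 -0.8   -0.2  ][-0.219 -0.913 -0.2  ]
```

carry_out:
  motion:
    - [0,0,0,-0.72,0,0,-1]
    - [0,0,0,-0.72,0,0,-1]
    - [0,0,0,0,0,0,-1]
    - [0,0,0,0,0,0,-1]
    - [0,0,0,0.72,0,0,-1]
    - [0,0,0,0.72,0,0,-1]

```text
t: 24.98
ee_pos: [0.5185, 0.1547, 0.1119]
ee_rot: [0.734, 0.679, 0.015, -0.018]
ft_force: [1.2, 0.3, -8.7]
opening: 0.181
grasp_force: 59.0
```

```bash
python3 - <<'E'
from h import *
s,o,c=look(cams=("scene",),pic="rot2")
I=cv2.imread("pics/rot2_scene.png")[130:270,370:500];cv2.imwrite("pics/rot2c.png",cv2.resize(I,None,fx=4,fy=4,interpolation=3))
E
```

```text
t 24.98 tcp [0.5185 0.1547 0.1119] yaw 1.493 roll 0.0065 f [ 1.2  0.3 -8.7] tq [-0.748  0.02   0.009] op 0.181 gf 59
  scene phi,theta,dx,dy [-0.1457  0.0143 -0.0026 -0.0004] [432, 80, 99] [0.0016, 0.0015, 0.0018]
```

View pics/rot2c.png

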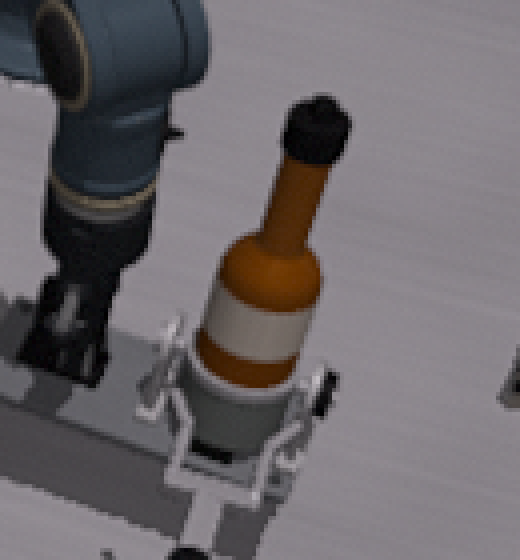

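carry_out:
  motion:
    - [0,0,0,0.63,0,0,-1]
    - [0,0,0,0.63,0,0,-1]
    - [0,0,0,0,0,0,-1]
    - [0,0,0,0,0,0,-1]
    - [0,0,0,-0.65,0,0,-1]
    - [0,0,0,-0.65,0,0,-1]

```text
t: 25.78
ee_pos: [0.517, 0.1549, 0.1117]
ee_rot: [0.733, 0.679, 0.017, -0.015]
ft_force: [0.4, 0.7, -7.9]
opening: 0.181
grasp_force: 59.3
```

```bash
python3 - <<'E'
from h import *
s,o,c=look(cams=("scene",));s,o2,c=look(cams=("scene",));print(finder.landmark_of("bottle_neck","scene")[:1])
E
```

```text
t 25.77 tcp [0.517  0.1549 0.1117] yaw 1.494 roll -0.0015 f [ 0.4  0.7 -7.9] tq [-0.742  0.059  0.048] op 0.181 gf 59
  scene phi,theta,dx,dy [ 0.0901  0.0141 -0.0022 -0.0006] [331, 58, 82] [0.0013, 0.0011, 0.0014]
t 25.82 tcp [0.515  0.1552 0.1118] yaw 1.497 roll -0.0015 f [-3.7 -0.3 -7.4] tq [-0.837  0.464  0.066] op 0.180 gf 59
  scene phi,theta,dx,dy [ 0.0858  0.0155 -0.0019 -0.0004] [331, 64, 77] [0.0014, 0.0012, 0.0012]
[{'uv': [438.6, 186.7], 'confidence': 0.79}]
```

carry_out:
  motion:
    - [0,0,0,-0.37,0,0,-1]
    - [0,0,0,-0.37,0,0,-1]
    - [0,0,0,0,0,0,-1]
    - [0,0,0,0,0,0,-1]
    - [0,0,0,0.37,0,0,-1]
    - [0,0,0,0.37,0,0,-1]
    - [0,0,0,0,0,0,-1]

```text
t: 26.8
ee_pos: [0.5189, 0.1545, 0.1115]
ee_rot: [0.734, 0.679, 0.017, -0.016]
ft_force: [0.9, 0.4, -8.4]
opening: 0.179
grasp_force: 59.3
```

```bash
python3 - <<'E'
from h import *
s,o,c=look(cams=("scene",));pulse(o[0][0],mgh=.28)
E
```

```text
t 26.80 tcp [0.5189 0.1545 0.1115] yaw 1.492 roll 0.0003 f [ 0.9  0.4 -8.4] tq [-0.744  0.082  0.001] op 0.179 gf 59
  scene phi,theta,dx,dy [ 0.012   0.0118 -0.002  -0.0006] [365, 62, 88] [0.0015, 0.0015, 0.0014]
lam 1.33 pulse A=-0.0121 rows [np.float64(-0.061), np.float64(-0.061), np.float64(-0.0), np.float64(-0.0), np.float64(0.061), np.float64(0.061)]
```

carry_out:
  motion:
    - [0,0.18,0,-0.04,0,-0.4,-1]
    - [-0.2,0.18,-0.01,-0.04,0,-0.4,-1]
    - [-0.5,0,-0.022,0,0,0,-1]
    - [-0.8,0,-0.036,0,0,0,-1]
    - [-1,0,-0.045,0.06,0,0,-1]
    - [-1,0,-0.045,0.06,0,0,-1]
    - [-1,0,-0.045,0,0,0,-1]

```text
t: 27.72
ee_pos: [0.5267, 0.0399, 0.1116]
ee_rot: [0.706, 0.708, 0.016, -0.016]
ft_force: [0.4, 0.5, -7.3]
opening: 0.178
grasp_force: 59.2
```

```bash
python3 - <<'E'
from h import *
s,o,c=look();pulse(np.mean([q[0] for q in o]),mgh=.28);print(np.round(c,3))
E
```

```text
t 27.73 tcp [0.5267 0.0399 0.1116] yaw 1.573 roll 0.0006 f [ 0.4  0.5 -7.3] tq [-0.752  0.061 -0.047] op 0.178 gf 59
  top phi,theta,dx,dy [ 0.0428  0.0253 -0.0056 -0.0025] [86, 17, 53] [0.0004, 0.0004, 0.0004]
  scene phi,theta,dx,dy [ 0.0357  0.0163 -0.0067 -0.0012] [334, 53, 82] [0.0014, 0.0016, 0.0014]
lam 1.33 pulse A=-0.0397 rows [np.float64(-0.199), np.float64(-0.199), np.float64(-0.0), np.float64(-0.0), np.float64(0.199), np.float64(0.199)]
[5.260e-01 1.570e-01 9.300e-02 1.573e+00 1.000e-03]
```

carry_out:
  motion:
    - [-1,0,-0.045,-0.25,0,0,-1]
    - [-1,0,-0.045,-0.25,0,0,-1]
    - [-1,0,-0.045,0,0,0,-1]
    - [-1,0,-0.045,0,0,0,-1]
    - [-1,0,-0.045,0.25,0,0,-1]
    - [-1,0,-0.045,0.25,0,0,-1]
    - [-1,0,-0.045,0,0,0,-1]

```text
t: 28.7
ee_pos: [0.5277, -0.1345, 0.1118]
ee_rot: [0.706, 0.708, 0.016, -0.016]
ft_force: [0.3, -0.4, -7.8]
opening: 0.178
grasp_force: 58.9
```

```bash
python3 - <<'E'
from h import *
s,o,c=look();pulse(np.mean([q[0] for q in o]),mgh=.28);print(np.round(c,3),s["q"].round(2))
E
```

```text
t 28.70 tcp [ 0.5277 -0.1345  0.1118] yaw 1.574 roll -0.0007 f [ 0.3 -0.4 -7.8] tq [-0.708 -0.026 -0.007] op 0.178 gf 59
top no fit
  scene phi,theta,dx,dy [-0.0118  0.0281 -0.0067 -0.0004] [338, 57, 81] [0.0015, 0.0017, 0.0016]
lam 1.33 pulse A=0.0119 rows [np.float64(0.06), np.float64(0.06), np.float64(0.0), np.float64(0.0), np.float64(-0.06), np.float64(-0.06)]
[ 5.270e-01 -1.800e-02  9.300e-02  1.574e+00 -1.000e-03] [ 0.79  0.52 -0.77  1.92  0.41  0.88 -0.18]
```

carry_out:
  motion:
    - [-1,0,-0.045,0.04,0,0,-1]
    - [-1,0,-0.045,0.04,0,0,-1]
    - [-1,0,-0.045,0,0,0,-1]
    - [-1,0,-0.045,0,0,0,-1]
    - [-1,0,-0.045,-0.04,0,0,-1]
    - [-1,0,-0.045,-0.04,0,0,-1]
    - [-1,0,-0.045,0,0,0,-1]

```text
t: 29.68
ee_pos: [0.528, -0.3091, 0.1115]
ee_rot: [0.706, 0.708, 0.016, -0.016]
ft_force: [0.9, -0.4, -7.3]
opening: 0.181
grasp_force: 58.7
```

```bash
python3 - <<'E'
from h import *
s,o,c=look();pulse(np.mean([q[0] for q in o]),mgh=.28);print(np.round(c,3))
E
```

```text
t 29.68 tcp [ 0.528  -0.3091  0.1115] yaw 1.575 roll -0.0003 f [ 0.9 -0.4 -7.3] tq [-0.692 -0.025  0.003] op 0.181 gf 59
top no fit
  scene phi,theta,dx,dy [ 0.0035  0.0285 -0.0066 -0.0002] [322, 51, 81] [0.0018, 0.0017, 0.0014]
lam 1.33 pulse A=-0.0035 rows [np.float64(-0.018), np.float64(-0.018), np.float64(-0.0), np.float64(-0.0), np.float64(0.018), np.float64(0.018)]
[ 0.528 -0.192  0.093  1.575 -0.   ]
```

carry_out:
  motion:
    - [-1,0,-0.045,-0.04,0,0,-1]
    - [-1,0,-0.045,-0.04,0,0,-1]
    - [-0.8,0,-0.036,0,0,0,-1]
    - [-0.5,0,-0.022,0,0,0,-1]
    - [0.01,-0.22,0,0.02,0,0.5,-1]
    - [0.022,-0.444,0,-0.005,0,1,-1]
    - [0.022,-0.444,0,-0.045,0,1,-1]

```text
t: 30.65
ee_pos: [0.5004, -0.3873, 0.1113]
ee_rot: [0.789, 0.613, 0.018, -0.015]
ft_force: [-1.0, 0.4, -7.2]
opening: 0.181
grasp_force: 58.7
```

```bash
sed -i 's/^OFF=.*/OFF=.111/' h.py; python3 - <<'E'
from h import *
s,o,c=look();pulse(np.mean([q[0] for q in o]),mgh=.28);print(np.round(c,3))
E
```

```text
t 30.65 tcp [ 0.5004 -0.3873  0.1113] yaw 1.321 roll 0.0017 f [-1.   0.4 -7.2] tq [-0.732  0.221  0.011] op 0.181 gf 59
top no fit
  scene phi,theta,dx,dy [0.0221 0.0286 0.0045 0.0019] [309, 52, 75] [0.0015, 0.0017, 0.002]
lam 1.33 pulse A=-0.0224 rows [np.float64(-0.112), np.float64(-0.112), np.float64(-0.0), np.float64(-0.0), np.float64(0.112), np.float64(0.112)]
[ 0.528 -0.28   0.093  1.321  0.002]
```

carry_out:
  motion:
    - [0.023,-0.46,0,-0.185,0,1,-1]
    - [0.023,-0.46,0,-0.185,0,1,-1]
    - [0.023,-0.46,0,-0.045,0,1,-1]
    - [0.023,-0.46,0,-0.045,0,1,-1]
    - [0.023,-0.46,0,0.095,0,1,-1]
    - [0.023,-0.46,0,0.095,0,1,-1]
    - [0.023,-0.46,0,-0.045,0,1,-1]

```text
t: 31.62
ee_pos: [0.4356, -0.3425, 0.1106]
ee_rot: [0.952, 0.306, 0.025, -0.012]
ft_force: [0.7, -0.2, -8.1]
opening: 0.176
grasp_force: 58.8
```

```bash
sed -i 's/^OFF=.*/OFF=.115/' h.py; python3 - <<'E'
from h import *
s,o,c=look();pulse(np.mean([q[0] for q in o]),mgh=.28);print(np.round(c,3))
E
```

```text
t 31.62 tcp [ 0.4356 -0.3425  0.1106] yaw 0.622 roll 0.0069 f [ 0.7 -0.2 -8.1] tq [-0.465  0.586 -0.019] op 0.176 gf 59
top no fit
  scene phi,theta,dx,dy [-0.0081  0.0167 -0.0004  0.0027] [300, 53, 77] [0.0017, 0.0019, 0.0016]
lam 1.33 pulse A=0.0082 rows [np.float64(0.041), np.float64(0.041), np.float64(0.0), np.float64(0.0), np.float64(-0.041), np.float64(-0.041)]
[ 0.529 -0.275  0.092  0.622  0.007]
```

carry_out:
  motion:
    - [0.023,-0.46,0,-0.04,0,1,-1]
    - [0.023,-0.46,0,-0.04,0,1,-1]
    - [0.023,-0.41,0,-0.06,0,1,-1]
    - [0.023,-0.38,0,-0.06,0,1,-1]
    - [0.02,-0.32,0,-0.1,0,0.9,-1]
    - [0.01,-0.19,0,-0.06,0,0.6,-1]
    - [0,-0.04,0,-0.01,0,0.2,-1]

```text
t: 32.6
ee_pos: [0.4164, -0.2901, 0.1112]
ee_rot: [0.999, 0.028, 0.025, -0.001]
ft_force: [-0.2, -0.4, -8.8]
opening: 0.184
grasp_force: 58.8
```

```bash
python3 - <<'E'
from h import *
s,o,c=look();pulse(np.mean([q[0] for q in o]),mgh=.28);print(np.round(c,3),s["q"].round(2))
E
```

```text
t 32.60 tcp [ 0.4164 -0.2901  0.1112] yaw 0.056 roll -0.0002 f [-0.2 -0.4 -8.8] tq [-0.053  0.776 -0.005] op 0.184 gf 59
top no fit
  scene phi,theta,dx,dy [-0.0355  0.0222 -0.0012  0.0011] [317, 52, 73] [0.0017, 0.0016, 0.0017]
lam 1.33 pulse A=0.0359 rows [np.float64(0.18), np.float64(0.18), np.float64(0.0), np.float64(0.0), np.float64(-0.18), np.float64(-0.18)]
[ 0.531 -0.284  0.093  0.056 -0.   ] [ 0.88  0.36 -0.4   2.05  0.17  0.72 -1.15]
```

carry_out:
  motion:
    - [0,0,0.3,0.17,0.03,0,-1]
    - [0,0,0.5,0.17,0.03,0,-1]
    - [0,0,0.5,0,0.04,0,-1]
    - [0,0,0.5,0,0.04,0,-1]
    - [0,0,0.5,-0.17,0.04,0,-1]
    - [0,0,0.5,-0.17,0.02,0,-1]
    - [0,0,0.25,0,0,0,-1]

```text
t: 33.58
ee_pos: [0.4199, -0.2882, 0.0338]
ee_rot: [0.999, 0.026, 0.035, -0.001]
ft_force: [1.0, 0.8, -8.2]
opening: 0.182
grasp_force: 58.7
```

```bash
python3 - <<'E'
from h import *
s,o,c=look();pulse(np.mean([q[0] for q in o]),mgh=.28);print(np.round(c,3))
E
```

```text
t 33.58 tcp [ 0.4199 -0.2882  0.0338] yaw 0.053 roll 0.0003 f [ 1.   0.8 -8.2] tq [-0.043  0.805 -0.02 ] op 0.182 gf 59
top no fit
  scene phi,theta,dx,dy [-0.0023  0.0033 -0.0022  0.0011] [236, 53, 63] [0.0018, 0.0015, 0.0017]
lam 1.33 pulse A=0.0023 rows [np.float64(0.012), np.float64(0.012), np.float64(0.0), np.float64(0.0), np.float64(-0.012), np.float64(-0.012)]
[ 0.535 -0.282  0.015  0.053  0.   ]
```

carry_out:
  motion:
    - [0.5,0,0.035,0,0,0,-1]
    - [0.9,0,0.063,0,0,0,-1]
    - [0.9,0,0.063,0,0,0,-1]
    - [0.8,0,0.056,0,0,0,-1]
    - [0.7,0,0.05,0,0,0,-1]
    - [0.5,0,0.035,0,0,0,-1]
    - [0.3,0,0.02,0,0,0,-1]

```text
t: 34.55
ee_pos: [0.5361, -0.2831, 0.0351]
ee_rot: [0.999, 0.026, 0.036, -0.0]
ft_force: [-0.0, -0.3, -7.8]
opening: 0.176
grasp_force: 58.9
```

```bash
python3 - <<'E'
from h import *
s,o,c=look(pic="ins");print(np.round(c,3))
I=cv2.imread("pics/ins_scene.png")[130:290,170:330];cv2.imwrite("pics/insc.png",cv2.resize(I,None,fx=3.7,fy=3.7,interpolation=3))
E
```

```text
t 34.55 tcp [ 0.5361 -0.2831  0.0351] yaw 0.052 roll -0.0011 f [-0.  -0.3 -7.8] tq [-0.051  0.856  0.041] op 0.176 gf 59
top no fit
  scene phi,theta,dx,dy [-0.0274 -0.0049 -0.0011  0.0013] [285, 53, 64] [0.0016, 0.0016, 0.0014]
[ 0.651 -0.277  0.017  0.052 -0.001]
```

View pics/insc.png

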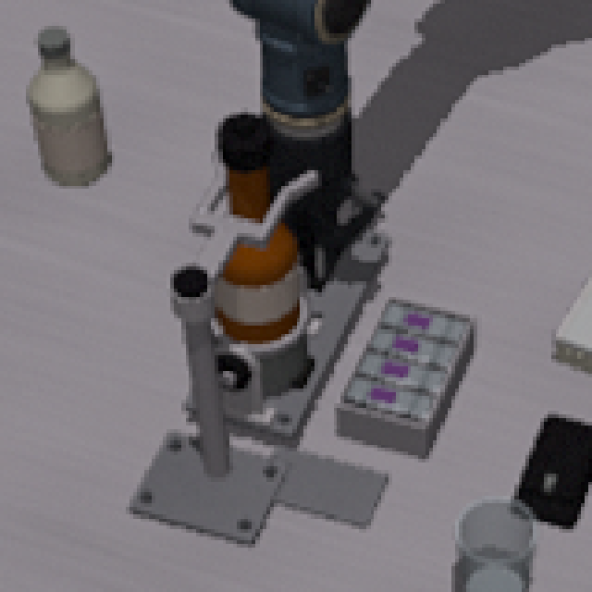

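carry_out:
  motion:
    - [0,0,0.15,0,0,0,-1]
    - [0,0,0.15,0,0,0,-1]
    - [0,0,0.15,0,0,0,-1]
    - [0,0,0.12,0,0,0,-1]
    - [0,0,0.06,0,0,0,-1]
    - [0,0,0,0,0,0,-1]

```text
t: 35.4
ee_pos: [0.5368, -0.2833, 0.0197]
ee_rot: [0.999, 0.026, 0.036, -0.0]
ft_force: [-0.7, 0.6, -6.7]
opening: 0.18
grasp_force: 59.3
```

```bash
python3 - <<'E'
from h import *
s,o,c=look(cams=("scene",));print(np.round(c,3))
E
```

```text
t 35.40 tcp [ 0.5368 -0.2833  0.0197] yaw 0.052 roll -0.0014 f [-0.7  0.6 -6.7] tq [-0.004  0.72   0.002] op 0.180 gf 59
  scene phi,theta,dx,dy [-0.0322 -0.0017 -0.0023  0.0012] [276, 46, 63] [0.0016, 0.0016, 0.0017]
[ 0.652 -0.277  0.001  0.052 -0.001]
```

Still carrying most of the weight, so I lower 2 mm more, then open straight and gently.

carry_out:
  motion:
    - [0,0,0.05,0,0,0,-1]
    - [0,0,0.04,0,0,0,-1]
    - [0,0,0,0,0,0,-1]

```text
t: 35.83
ee_pos: [0.537, -0.2835, 0.019]
ee_rot: [0.999, 0.026, 0.036, 0.0]
ft_force: [-5.6, -0.4, 7.6]
opening: 0.179
grasp_force: 60.8
```

carry_out:
  motion:
    - [0,0,0,0,0,0,0]
    - [0,0,0,0,0,0,1]
    - [0,0,0,0,0,0,1]
    - [0,0,0,0,0,0,1]
    - [0,0,0,0,0,0,1]
    - [0,0,-0.3,0,0,0,1]
    - [0,0,-0.6,0,0,0,1]
    - [0,0,-1,0,0,0,1]
    - [0,0,-1,0,0,0,1]
    - [0,0,-1,0,0,0,1]
    - [0,0,-1,0,0,0,1]
    - [0,0,-0.5,0,0,0,1]

```text
t: 37.33
ee_pos: [0.528, -0.2839, 0.1543]
ee_rot: [0.999, 0.026, 0.037, 0.001]
ft_force: [-0.3, 0.3, -0.2]
opening: 1.001
grasp_force: 0.0
```

```bash
python3 - <<'E'
from h import *
s,o,c=look(z=0,pic="end")
for n in("scene","top"):
    I,D=optics.grab_frame(n)
    r=fit(bottle_pts(cloud(n,D),.650,-.277,0,.052));print(n,r[:3] if r else None)
    q=finder.regions_of("cradle",n)
    if q:
        A=cloud(n,D)[q[0]["region"]];A=A[(A[:,2]>-.005)&(A[:,2]<.03)&(A[:,0]<.6)];print("plate z",np.percentile(A[:,2],[5,50,95]).round(4))
E
```

```text
t 37.33 tcp [ 0.528  -0.2839  0.1543] yaw 0.052 roll -0.0030 f [-0.3  0.3 -0.2] tq [ 0.045  0.098 -0.027] op 1.001 gf 0
top no fit
  scene phi,theta,dx,dy [-0.0328 -0.005   0.0064  0.0013] [278, 57, 53] [0.0016, 0.0016, 0.0016]
scene (array([-0.0312, -0.0082, -0.0007,  0.0005]), [285, 49, 58], [0.0014, 0.0016, 0.0015])
plate z [0.0065 0.013  0.0237]
top None
plate z [0.0079 0.0121 0.02  ]
```

View pics/end_top.png

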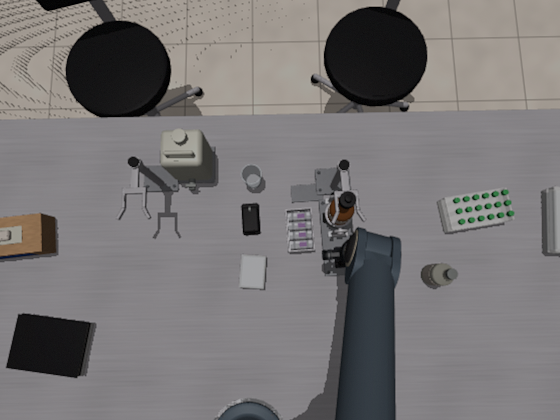

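The end view from above shows the neck between the staining prongs at about (347,203). The gripper is open and clear at about (335,255), and the bystanders are where they were. The plate's top lies at 12–13 mm, so the cradle is flat on the bench, and the bottle leans about 0.03 rad.

```bash
python3 -c "
from rig import manip
print(manip.hand_in())"
```

```text
the job is handed in; nothing more can be done
None
```

The job is handed in, no verdict was returned: the neck is home in the staining fork, cradle flat on the bench and released, bottle leaning about 0.03 rad, but on the way I twice re-gripped the slipping cradle and one over-correction swung the bottle to about 0.15 rad (limit 0.25).

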